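Bring the carton round to the packing tote

ROBOT

A 6-joint arm with a two-finger parallel gripper is mounted at the origin on the work surface. World frame = base frame: x ahead of the robot, y to its left, z up, the work surface at z = 0. Lengths are in m, angles in rad, forces in N, time in s.
With the tool pointing down it reaches from about 0.35 to 0.775 m from the base axis. Payload 7.3 kg.
Tool frame: the origin (TCP) lies midway between the tips of the shut fingers; the grasp point (between the pads) lies 19 mm behind it; z points along the fingers, y is the direction in which the jaws open and shut (so a half turn about z gives the same grasp; the last joint's range is limited). The gripper opens to 92 mm and grips with 3 to 60 N. Pads are 19 mm wide; open, the fingers measure 130 mm over their backs; the gripper's body (75 mm by 190 mm) begins 47 mm behind the grasp point.
Start: joints at [0.957, 0.342, 1.524, -0, 1.275, -0.146], TCP at [0.237, 0.469, 0.227] pointing down, gripper open.
Joint ranges: [-2.53, 2.53], [-0.77, 2.02], [0.04, 2.7], [-1, 4.14], [0.28, 2.66], [-3.11, 3.11]. Speed limits (rad/s): [2.57, 2.57, 3.14, 3.14, 3.14, 3.14].

INTERFACE

Orientations are given as [roll, pitch, yaw] about the fixed x, y, z axes, in that order (R = Rz(yaw) Ry(pitch) Rx(roll)).
In Python, from cell import status, eyes, job gives the robot as it stands.
- The arm moves only by the tool jog_arm, never from a script. Its argument "series" is a list of rows, each a list of 3 entries, a list of its own where there are three numbers: the gripper command: -1 is shut, 1 is fully open, values between are in proportion, then the shift along the tool's x, y, z in m, then the turn, a rotation vector about the tool's x, y, z in rad. In form: [[grip, [x, y, z], [ax, ay, az]], ...]. A call has 1 to 12 rows; each row is the pose to reach, as a shift and turn from the pose commanded when the call began, along the tool's axes at that moment; what a row does not reach only later rows make up. A row lasts 1/12 s, in which the tool goes at most 41.7 mm and 7.16 degrees, less where a joint would pass 70% of its speed; a pose out of reach is approached as far as the arm can. A call with a gripper value outside its range is refused whole. The fingers move at their own pace and stop on an object; "squeeze" is the grip in N (left out, the last holds). Time passes only in rows, so rows that repeat a pose let the fingers close. It gives the time, the measured TCP pose, the force and the opening at its end, in the units of the state.
- status.observe(): the state, without advancing time (a new reading comes with each control period).
- eyes.read_camera(name): name is "scene" or "top" or "wrist"; returns a dict with "img" (480x640x3 uint8, red, green, blue), "range_z" (480x640 float32, m along the optical axis (not along the pixel's ray), 0 where there is no reading), "camera_matrix" (3x3 intrinsics, pixels), "k1" (the pictures are not rectified: a ray, as slopes to the right and down, at radius r is drawn at 1 + k1 r^2 times it, then the intrinsics apply), "T" (4x4, takes a point from camera to world coordinates); the wrist camera has in their place "tool_from_camera" (4x4, takes a point from camera to tool coordinates, whose origin is the TCP and whose axes are the flange's). Camera axes: x right, y down, z forward; pixel columns grow to the right and rows downward; lengths in m; the calibration is good to about 2 mm. A picture is of the moment at which its call begins: read the wrist's pose just before it.
- job.hand_in(): hands the job in, once; it reports no verdict.
The state is a dict: "time": time; "qpos": joint angles; "qvel": joint speeds; "joint_efforts": joint torques, N m; "tool_pos": TCP position; "tool_rot": TCP orientation; "contact_force": force on the tool from outside, world axes, zero at the start; "torque": the same for the moment, N m; "opening": finger opening in m.
Only numpy, scipy, OpenCV 4.12 (cv2) and the standard library are available. Lean on these libraries where they do the work, as an engineer would, in place of code of your own. Each camera call takes 0.05 s, during which the arm holds its last target.

TASK

Turn the pantry's packing turntable by pushing with a fingertip against the side of one of its wire dividers, gently, until the square carton stands centred in front of the white tote, ready to be packed. Touch none of the groceries: all of them stay standing where they are on the turntable, and the jar and the packet on the table stay put.

Things in the scene. Friction and masses are not known exactly. Their poses are not given: they have to be found in the camera images.
- turntable: Round grey laminate disc, 330 mm across, top face 36 mm above the work surface. Turns either way, over a full turn, about its vertical axis; friction (0.15 N m: about 1.5 N at 105 mm radius) stops it where it is left. Four level wire dividers run out along its own +x, +y, -x and -y and turn with it, splitting it into quarters. Origin: on the axis at the disc's underside, 22 mm above the work surface.
- divider_bar (a point): Middle of the level top bar of the divider on the turntable's +x; the other three are alike. Each is 12 mm round dark steel bar, its centre line 160 mm above the work surface, running from the hub to 150 mm from the axis, where it bends straight down to the disc (open hoop below). This point is 105 mm from the axis and turns with the disc.
- hub_top (a point): Top of the dark steel hub post in the middle of the turntable, on the axis, 185 mm above the work surface. The post is 28 mm across, its ball top 34 mm.
- carton: The carton to bring round: the only box-shaped thing on the turntable, plain brown cardboard with a pale band, 54 x 54 x 86 mm, standing loose in the middle of one of the four compartments, 100 mm from the axis; its top is 122 mm above the work surface. Any compartment can be the one. Origin: centre of its underside.
- front_of_tote (a point): Where the carton's centre must come to be: on the turntable's top face, 100 mm from the axis, straight towards the middle of the tote. Does not turn. The tote is a fixed open white plastic box, 180 x 240 mm and 95 mm high, its middle 300 mm from the axis, long side to the turntable; a 90 mm wide, 20 mm high plywood tongue leads to it.
- can_a: Round food can, 60 mm across, 84 mm high, loose on the turntable (top 120 mm above the work surface). Origin: centre of its underside. Not to be touched.
- can_b: A second can just like it in another compartment. Not to be touched.
- squat_tin: Flat round tin, 72 mm across, 42 mm high, loose in another compartment. Origin: centre of its underside. Not to be touched.
- jar: Jar, 68 mm across, 110 mm high, standing on the table to the robot's left, away from the turntable. Origin: centre of its underside. A bystander.
- packet: Upright cardboard packet, 50 x 110 x 120 mm, on the table to the robot's right, away from the turntable. Origin: centre of its underside. A bystander.
There are look-alikes about, which are no part of the job. What is shaped like the carton but black or pink is not meant.

How it is judged:
At the end, for the whole second after the job is handed in: The carton's centre is within 20 mm (seen from above) of the point in front of the tote; the turntable is still; carton, cans and tin stand upright (within 0.15 rad) on the turntable 70 to 130 mm from its axis; jar and packet are upright within 20 mm of where they stood (horizontal distance between carton and front_of_tote below 0.02 m and angular speed of turntable below 0.05 rad/s and angle between each of carton, can_a, can_b, squat_tin, jar, packet's own z axis and vertical below 0.15 rad and height (world z) of carton between 0.026 and 0.046 m and horizontal distance between carton and turntable between 0.07 and 0.13 m and height (world z) of can_a between 0.026 and 0.046 m and horizontal distance between can_a and turntable between 0.07 and 0.13 m and height (world z) of can_b between 0.026 and 0.046 m and horizontal distance between can_b and turntable between 0.07 and 0.13 m and height (world z) of squat_tin between 0.026 and 0.046 m and horizontal distance between squat_tin and turntable between 0.07 and 0.13 m and distance of each of jar, packet from where it was at the start of the episode below 0.02 m); the robot touches nothing.
It fails at once if a grocery on the turntable, the jar or the packet was touched by the robot (contact force between any of the fingers, the arm and carton above 0.5 N or contact force between any of the fingers, the arm and can_a above 0.5 N or contact force between any of the fingers, the arm and can_b above 0.5 N or contact force between any of the fingers, the arm and squat_tin above 0.5 N or contact force between any of the fingers, the arm and jar above 0.5 N or contact force between any of the fingers, the arm and packet above 0.5 N).
It fails at once if a grocery was lifted (height (world z) of any of carton, can_a, can_b, squat_tin, jar, packet above 0.056 m).
It fails at once if a grocery fell over (angle between any of carton, can_a, can_b, squat_tin, jar, packet's own z axis and vertical above 0.4 rad).
It fails at once if the turntable was spun faster than a gentle push would (over 2.5 rad/s) (angular speed of turntable above 2.5 rad/s).
It fails at once if the turntable was struck or squeezed hard (over 40 N) (contact force between any of the fingers, the arm and turntable above 40 N).
It also fails if it takes over 58 s, if anything falls off the work surface, if the arm or the gripper's body presses on something with over 40 N, if the wrist force passes 120 N, or if a joint passes its speed limit or range.

## Working session

There is one attempt and no reset: what is moved stays moved. The work goes in short steps, Python scripts to look and compute and a tool call to move; the robot and the scene stay as the last step left them, time stands still between calls to the robot, and variables do not carry over. Pictures are saved under pics/ and viewed, and the job is handed in when it is done.

Besides the shell and the picture viewer there is one more tool, called by a JSON object that holds its "fn" and its "kwargs", one argument or row to a line. jog_arm: Moves the arm, as the interface text tells. Its arguments: {"type":"object","properties":{"series":{"type":"array","items":{"type":"array"}},"squeeze":{"type":"number"}},"required":["series"]}

```bash
mkdir -p pics; ls
cat > h.py <<'E'
import numpy as np,cv2
from cell import status,eyes,job
def shot(n,f):
    d=eyes.read_camera(n); cv2.imwrite('pics/'+f,d['img'][:,:,::-1]); np.savez('pics/'+f[:-4]+'.npz',**d); return d
def world(d,u,v,z=None,T=None):
    """pixel -> world; by plane z, or by range if z None"""
    K=d['camera_matrix'];T=d['T'] if T is None else T
    p=np.atleast_2d(np.stack([np.atleast_1d(u),np.atleast_1d(v)],-1)).astype(float)
    k1=float(d['k1'])
    s=cv2.undistortPoints(p[:,None],K,np.array([k1,0,0,0.]))[:,0]
    r=np.c_[s,np.ones(len(s))]
    if z is None:
        t=d['range_z'][p[:,1].astype(int),p[:,0].astype(int)]
        return (r*t[:,None])@T[:3,:3].T+T[:3,3]
    w=r@T[:3,:3].T
    t=(z-T[2,3])/w[:,2]
    return w*t[:,None]+T[:3,3]
E
python3 - <<'E'
from h import *
print(status.observe())
for n in('scene','top'):
    d=shot(n,n+'0.png');print(n,d['camera_matrix'],d['k1'],d['T'])
E
```

```text
pics
{'time': 0.0, 'qpos': array([ 9.56991511e-01,  3.42740357e-01,  1.52500063e+00, -1.38475725e-06,
        1.27541720e+00, -1.46023516e-01]), 'qvel': array([ 0.00055848, -0.00126612, -0.00094647,  0.00035102,  0.00038012,
        0.00158734]), 'joint_efforts': array([ 2.64350012e-03, -4.31240666e+01, -2.44222730e+01,  7.18633225e-02,
        5.56501374e-02, -1.46854982e-04]), 'tool_pos': array([0.23648153, 0.46826877, 0.22604154]), 'tool_rot': array([-3.14004359e+00, -2.26482654e-04,  2.67381158e+00]), 'contact_force': array([-0.41647156, -0.69011079,  0.65093299]), 'torque': array([-0.01965205,  0.02639067, -0.03724491]), 'opening': 0.09191836170381988}
scene [[450.48985145   0.         318.97877567]
 [  0.         450.48985145 243.80281835]
 [  0.           0.           1.        ]] -0.0002462808329322957 [[-0.42394501  0.63432555 -0.64645319  1.07997022]
 [ 0.90564248  0.30405784 -0.29556813  0.26701336]
 [ 0.00907274 -0.71076011 -0.70337597  0.78444565]
 [ 0.          0.          0.          1.        ]]
top [[582.04086899   0.         316.27308833]
 [  0.         582.04086899 245.52200313]
 [  0.           0.           1.        ]] -0.07778746340226328 [[ 0.02567134 -0.99546588  0.09158961  0.38798515]
 [-0.9993764  -0.02333385  0.02650175 -0.02749864]
 [-0.02424445 -0.09221283 -0.99544412  1.33664267]
 [ 0.          0.          0.          1.        ]]
```

View pics/top0.png

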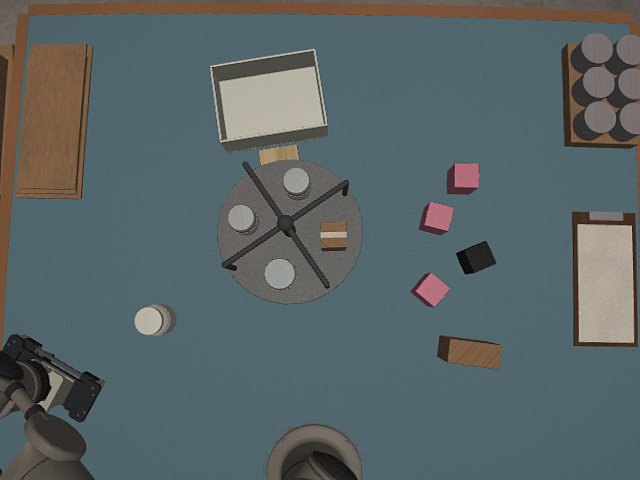

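View pics/scene0.png

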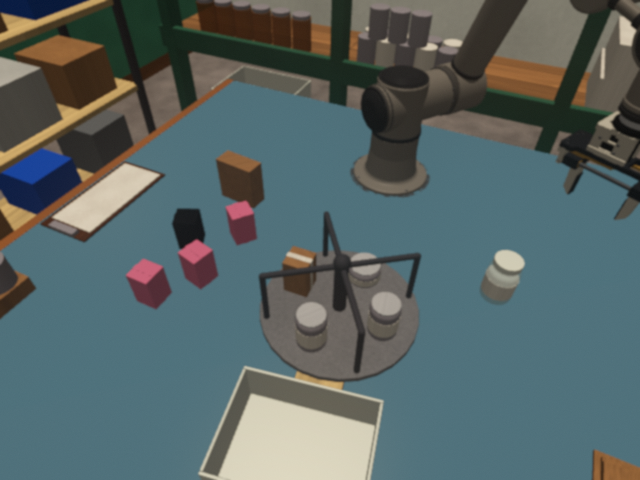

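```bash
cat > m.py <<'E'
from h import *
import sys
def masks(d):
    hsv=cv2.cvtColor(d['img'],cv2.COLOR_RGB2HSV); return hsv
def comps(m,amin=60):
    n,l,s,c=cv2.connectedComponentsWithStats(m.astype(np.uint8)); return [(s[i],c[i],l==i) for i in range(1,n) if s[i][4]>amin]
def cloud(d):
    v,u=np.mgrid[:480,:640]; P=world(d,u.ravel(),v.ravel()).reshape(480,640,3); return P
E
python3 - <<'E'
from m import *
d=dict(np.load('pics/top0.npz'));P=cloud(d);ok=d['range_z']>0
reg=np.zeros((480,640),bool);reg[150:315,205:375]=1
# disc
m=reg&ok&(abs(P[...,2]-.036)<.006)
hull=cv2.convexHull(np.argwhere(m)[:,::-1].astype(np.int32))
for s,c,l in comps(m): print('disc comp',s,c)
cs=[x for x in comps(m,100)]
mm=np.zeros_like(m)
for s,c,l in cs: mm|=l
pts=cv2.convexHull(np.argwhere(mm)[:,::-1].astype(np.int32))[:,0].astype(float)
w=world(d,pts[:,0],pts[:,1],.036)[:,:2]
A=np.c_[2*w,np.ones(len(w))];x=np.linalg.lstsq(A,(w**2).sum(1),rcond=None)[0]
print('disc',x[:2],np.sqrt(x[2]+x[:2]@x[:2]))
# heights
for nm,lo,hi in(('bars',.148,.175),('hub',.176,.195),('tops120',.11,.13),('tin',.07,.09)):
    for s,c,l in comps(reg&ok&(P[...,2]>lo)&(P[...,2]<hi),25):
        q=P[l];print(nm,s,c.round(1),np.median(q,0).round(4),q.min(0).round(3),q.max(0).round(3))
t=np.zeros_like(reg);t[40:160,200:340]=1
m=t&ok&(P[...,2]>.088)&(P[...,2]<.103)
q=np.argwhere(m)[:,::-1].astype(np.int32);r=world(d,q[:,0],q[:,1],.095)[:,:2]
print('tote rect',cv2.minAreaRect(r.astype(np.float32)*1000),np.median(P[m],0))
print(world(d,286,224,.185),world(d,[244,347,327,228],[163,182,287,267],.16))
E
```

```text
disc comp [ 253  159   90   58 2201] [294.73648342 182.80645161]
disc comp [ 218  174   60   87 2273] [243.47030356 217.1099868 ]
disc comp [ 228  189  135  115 6779] [305.4123027  253.73506417]
disc [0.54017529 0.06834307] 0.1642300986365219
bars [242 161  41  58 385] [262.  188.9] [0.6094 0.1177 0.1655] [0.549 0.074 0.158] [0.668 0.161 0.175]
bars [286 180  63 108 823] [313.7 229.1] [0.531  0.0114 0.1657] [ 0.413 -0.058  0.149] [0.632 0.065 0.175]
bars [222 225  62  43 409] [250.9 246.4] [0.4914 0.1359 0.1655] [0.448 0.071 0.155] [0.535 0.195 0.174]
hub [277 215  16  16 167] [284.7 222.3] [0.5397 0.0672 0.1821] [0.524 0.053 0.176] [0.555 0.084 0.19 ]
tops120 [283 168  28  27 564] [296.  180.6] [0.6372 0.0514 0.1205] [0.61  0.022 0.11 ] [0.665 0.08  0.127]
tops120 [228 205  28  27 559] [240.9 217.5] [0.5557 0.1662 0.1203] [0.528 0.138 0.11 ] [0.583 0.194 0.129]
tops120 [321 222  26  26 666] [333.4 234.6] [ 0.5231 -0.0302  0.1226] [ 0.497 -0.058  0.114] [ 0.551 -0.004  0.13 ]
tin [286 187  25  12  46] [300.2 194.5] [0.6123 0.0431 0.0813] [0.608 0.023 0.07 ] [0.631 0.075 0.089]
tin [240 217  18  17  36] [251.6 227.8] [0.5371 0.1445 0.0804] [0.527 0.136 0.07 ] [0.564 0.173 0.089]
tin [264 258  32  32 741] [279.4 273.4] [0.4415 0.0842 0.0785] [0.408 0.051 0.07 ] [0.475 0.119 0.087]
tote rect ((833.7188720703125, 122.17951965332031), (181.7117919921875, 241.2059326171875), 10.204170227050781) [0.83609144 0.12154732 0.09432568]
[[0.53569295 0.06474796 0.185     ]] [[ 0.66423773  0.1578434   0.16      ]
 [ 0.6285405  -0.05584351  0.16      ]
 [ 0.41274313 -0.01997244  0.16      ]
 [ 0.44814919  0.18236295  0.16      ]]
```

```bash
cat > plan.py <<'E'
from h import *
from scipy.spatial.transform import Rotation as R
C=np.array([.540,.068])
def pose(a,off,z,rad=.1):
    a=np.radians(a);u=np.array([np.cos(a),np.sin(a)]);t=np.array([-u[1],u[0]])
    return np.r_[C+rad*u-off*t,z],np.degrees(a)-90+360   # tool x = -tangent
def rows(targets,cur=None):
    s=status.observe() if cur is None else cur
    p0=np.array(s['tool_pos']);R0=R.from_euler('xyz',s['tool_rot'])
    for p,yaw in targets:
        d=R0.inv().apply(p-p0); rv=(R0.inv()*R.from_euler('xyz',[np.pi,0,np.radians(yaw)])).as_rotvec()
        print([-1,list(d.round(4)),list(rv.round(3))])
E
python3 - <<'E'
from plan import *
d=shot('wrist','w0.png');print(d['tool_from_camera'].round(3))
print(pose(-144.4,.045,.225))
rows([pose(-144.4,.045,.225)])
E
```

```text
[[ 0.    -0.967 -0.255  0.069]
 [ 1.    -0.     0.001  0.   ]
 [-0.001 -0.255  0.967 -0.158]
 [ 0.     0.     0.     1.   ]]
(array([0.43249439, 0.04637724, 0.225     ]), np.float64(125.6))
[-1, [np.float64(-0.3652), np.float64(-0.2883), np.float64(0.0015)], [np.float64(-0.001), np.float64(0.0), np.float64(0.482)]]
```

{"fn": "jog_arm", "kwargs": {
  "series": [
    [-1,[-0.02,-0.015,0],[0,0,0.02]],
    [-1,[-0.05,-0.04,0],[0,0,0.06]],
    [-1,[-0.08,-0.065,0],[0,0,0.1]],
    [-1,[-0.11,-0.09,0],[0,0,0.14]],
    [-1,[-0.14,-0.112,0],[0,0,0.18]],
    [-1,[-0.17,-0.135,0],[0,0,0.22]],
    [-1,[-0.2,-0.158,0],[0,0,0.26]],
    [-1,[-0.23,-0.182,0],[0,0,0.3]],
    [-1,[-0.26,-0.206,0],[0,0,0.34]],
    [-1,[-0.29,-0.23,0],[0,0,0.39]],
    [-1,[-0.32,-0.253,0],[0,0,0.44]],
    [-1,[-0.345,-0.273,0],[0,0,0.482]]
  ],
  "squeeze": 10
}}

```text
time: 1.15
tool_pos: [0.4222, 0.067, 0.2267]
tool_rot: [3.141, 0.0, 2.188]
contact_force: [1.0, 0.5, -0.0]
opening: 0.0162
```

{"fn": "jog_arm", "kwargs": {
  "series": [
    [-1,[-0.015,-0.014,0],[0,0,0]],
    [-1,[-0.015,-0.014,0],[0,0,0]],
    [-1,[-0.015,-0.014,0],[0,0,0]]
  ]
}}

```text
time: 1.4
tool_pos: [0.4187, 0.0484, 0.2265]
tool_rot: [-3.141, -0.001, 2.189]
contact_force: [0.2, -0.7, -0.6]
opening: 0.0007
```

Run:
```python
from plan import *
s=status.observe();print(s['time'],s['tool_pos'],s['tool_rot'],s['opening'],s['contact_force'])
shot('top','t1.png');shot('scene','s1.png')
rows([pose(-144.4,.045,.225),pose(-144.4,.045,.138),pose(-144.4,.02,.138)])
```

```text
1.4 [0.41869352 0.04838486 0.22646561] [-3.14122159e+00 -7.84516987e-04  2.18924556e+00] 0.0007473736543760225 [ 0.18894636 -0.65012624 -0.62267151]
[-1, [np.float64(-0.0107), np.float64(0.0093), np.float64(0.0016)], [np.float64(0.0), np.float64(-0.001), np.float64(-0.0)]]
[-1, [np.float64(-0.0108), np.float64(0.0093), np.float64(0.0886)], [np.float64(0.0), np.float64(-0.001), np.float64(-0.0)]]
[-1, [np.float64(-0.0358), np.float64(0.0093), np.float64(0.0886)], [np.float64(0.0), np.float64(-0.001), np.float64(-0.0)]]
```

View pics/s1.png

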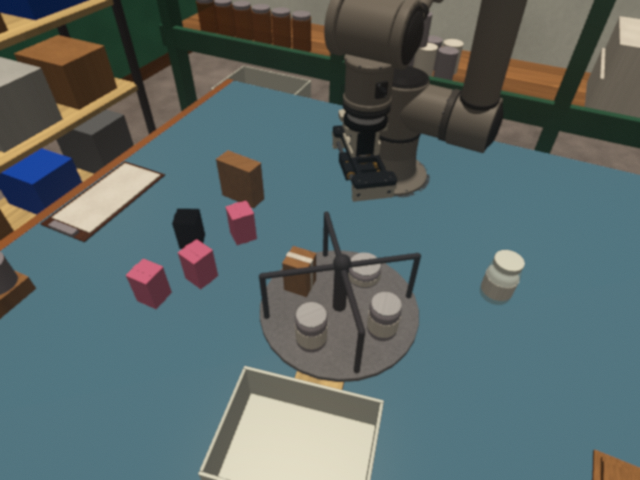

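View pics/t1.png

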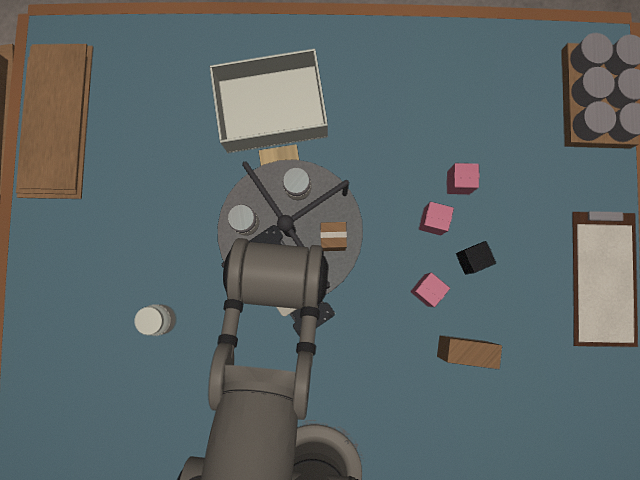

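{"fn": "jog_arm", "kwargs": {
  "series": [
    [-1,[-0.011,0.009,0.001],[0,0,0]],
    [-1,[-0.011,0.009,0.02],[0,0,0]],
    [-1,[-0.011,0.009,0.04],[0,0,0]],
    [-1,[-0.011,0.009,0.06],[0,0,0]],
    [-1,[-0.011,0.009,0.08],[0,0,0]],
    [-1,[-0.011,0.009,0.088],[0,0,0]],
    [-1,[-0.011,0.009,0.088],[0,0,0]],
    [-1,[-0.011,0.009,0.088],[0,0,0]],
    [-1,[-0.02,0.009,0.088],[0,0,0]],
    [-1,[-0.029,0.009,0.088],[0,0,0]],
    [-1,[-0.033,0.009,0.088],[0,0,0]]
  ]
}}

```text
time: 2.42
tool_pos: [0.4472, 0.0263, 0.1398]
tool_rot: [3.139, 0.002, 2.192]
contact_force: [-0.2, -0.8, 0.1]
opening: 0.0003
```

Run:
```python
from plan import *
s=status.observe();print(s['time'],s['tool_pos'],s['tool_rot'],s['opening'],s['contact_force'])
shot('scene','s2.png')
rows([pose(-144.4+k,.0155,.138) for k in (0,.5,1.5,3,5,7.5,10,12.5,15,17.5,20,22.5)])
```

```text
2.4167 [0.44716663 0.02631617 0.13975474] [3.13946024e+00 2.16703949e-03 2.19150461e+00] 0.00027992153614169325 [-0.17895441 -0.79920712  0.1240265 ]
[-1, [np.float64(-0.0044), np.float64(-0.0001), np.float64(0.0016)], [np.float64(0.002), np.float64(0.002), np.float64(-0.001)]]
[-1, [np.float64(-0.0053), np.float64(-0.0002), np.float64(0.0016)], [np.float64(0.002), np.float64(0.002), np.float64(-0.01)]]
[-1, [np.float64(-0.007), np.float64(-0.0005), np.float64(0.0016)], [np.float64(0.002), np.float64(0.002), np.float64(-0.028)]]
[-1, [np.float64(-0.0097), np.float64(-0.0008), np.float64(0.0016)], [np.float64(0.002), np.float64(0.002), np.float64(-0.054)]]
[-1, [np.float64(-0.0132), np.float64(-0.001), np.float64(0.0016)], [np.float64(0.002), np.float64(0.002), np.float64(-0.089)]]
[-1, [np.float64(-0.0176), np.float64(-0.0012), np.float64(0.0016)], [np.float64(0.002), np.float64(0.002), np.float64(-0.132)]]
[-1, [np.float64(-0.022), np.float64(-0.0012), np.float64(0.0016)], [np.float64(0.002), np.float64(0.002), np.float64(-0.176)]]
[-1, [np.float64(-0.0264), np.float64(-0.001), np.float64(0.0016)], [np.float64(0.002), np.float64(0.002), np.float64(-0.22)]]
[-1, [np.float64(-0.0308), np.float64(-0.0007), np.float64(0.0016)], [np.float64(0.002), np.float64(0.002), np.float64(-0.263)]]
[-1, [np.float64(-0.0352), np.float64(-0.0001), np.float64(0.0016)], [np.float64(0.002), np.float64(0.002), np.float64(-0.307)]]
[-1, [np.float64(-0.0396), np.float64(0.0007), np.float64(0.0016)], [np.float64(0.002), np.float64(0.002), np.float64(-0.35)]]
[-1, [np.float64(-0.0439), np.float64(0.0016), np.float64(0.0017)], [np.float64(0.001), np.float64(0.002), np.float64(-0.394)]]
```

View pics/s2.png

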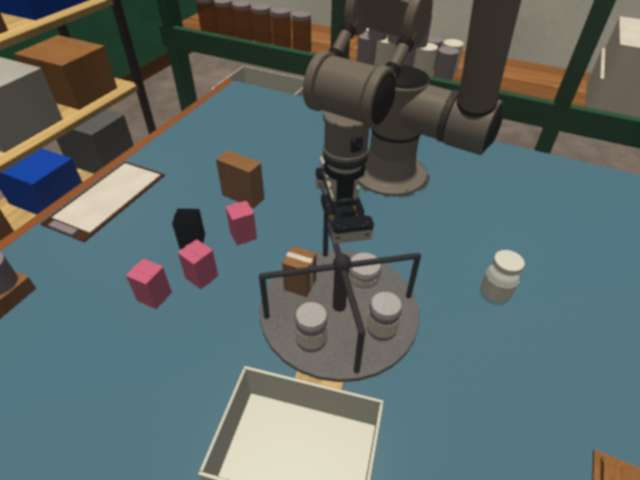

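{"fn": "jog_arm", "kwargs": {
  "series": [
    [-1,[-0.003,0,0.0],[0,0,0]],
    [-1,[-0.0045,0,0.001],[0,0,-0.005]],
    [-1,[-0.006,0,0.001],[0,0,-0.015]],
    [-1,[-0.008,-0.0005,0.001],[0,0,-0.035]],
    [-1,[-0.011,-0.001,0.001],[0,0,-0.065]],
    [-1,[-0.0145,-0.001,0.001],[0,0,-0.1]],
    [-1,[-0.0185,-0.001,0.001],[0,0,-0.14]],
    [-1,[-0.023,-0.001,0.001],[0,0,-0.186]],
    [-1,[-0.0275,-0.001,0.001],[0,0,-0.231]],
    [-1,[-0.032,-0.0005,0.001],[0,0,-0.275]],
    [-1,[-0.036,0,0.001],[0,0,-0.315]],
    [-1,[-0.039,0.0006,0.001],[0,0,-0.345]]
  ]
}}

```text
time: 3.47
tool_pos: [0.4683, -0.0042, 0.1375]
tool_rot: [-3.141, -0.001, 2.54]
contact_force: [-1.7, -1.1, 0.8]
opening: 0.0007
```

Run:
```python
from plan import *
s=status.observe();print(s['time'],s['tool_pos'],s['tool_rot'],s['opening'],s['contact_force'])
shot('top','t3.png')
a=np.degrees(s['tool_rot'][2]);a=(a%360)-270;print('bar angle by yaw',a,s['tool_pos']-pose(a,.0155,.138)[0])
rows([pose(a+k,.0155,.139) for k in (1.5,4,7,10,13,16,19,22,25,28,30,31)])
```

```text
3.4667 [ 0.46832375 -0.00421897  0.13754473] [-3.14098084e+00 -7.80341226e-04  2.54007554e+00] 0.0007396307893027093 [-1.7239449  -1.05344695  0.82590165]
bar angle by yaw -124.46439166099145 [-0.00230745  0.00145748 -0.00045527]
[-1, [np.float64(-0.0047), np.float64(-0.0003), np.float64(-0.0014)], [np.float64(-0.0), np.float64(0.0), np.float64(-0.025)]]
[-1, [np.float64(-0.0091), np.float64(-0.0008), np.float64(-0.0014)], [np.float64(-0.0), np.float64(0.0), np.float64(-0.069)]]
[-1, [np.float64(-0.0144), np.float64(-0.0011), np.float64(-0.0014)], [np.float64(-0.0), np.float64(0.0), np.float64(-0.121)]]
[-1, [np.float64(-0.0197), np.float64(-0.0012), np.float64(-0.0014)], [np.float64(-0.0), np.float64(0.0), np.float64(-0.173)]]
[-1, [np.float64(-0.025), np.float64(-0.0009), np.float64(-0.0014)], [np.float64(-0.0), np.float64(0.0), np.float64(-0.226)]]
[-1, [np.float64(-0.0303), np.float64(-0.0004), np.float64(-0.0014)], [np.float64(-0.0), np.float64(0.0), np.float64(-0.278)]]
[-1, [np.float64(-0.0355), np.float64(0.0004), np.float64(-0.0014)], [np.float64(-0.0), np.float64(-0.0), np.float64(-0.331)]]
[-1, [np.float64(-0.0407), np.float64(0.0015), np.float64(-0.0014)], [np.float64(-0.0), np.float64(-0.0), np.float64(-0.383)]]
[-1, [np.float64(-0.0458), np.float64(0.0028), np.float64(-0.0014)], [np.float64(-0.0), np.float64(-0.0), np.float64(-0.435)]]
[-1, [np.float64(-0.0509), np.float64(0.0044), np.float64(-0.0014)], [np.float64(-0.0), np.float64(-0.0), np.float64(-0.488)]]
[-1, [np.float64(-0.0542), np.float64(0.0056), np.float64(-0.0014)], [np.float64(-0.0), np.float64(-0.0), np.float64(-0.523)]]
[-1, [np.float64(-0.0558), np.float64(0.0063), np.float64(-0.0014)], [np.float64(-0.0), np.float64(-0.0), np.float64(-0.54)]]
```

View pics/t3.png

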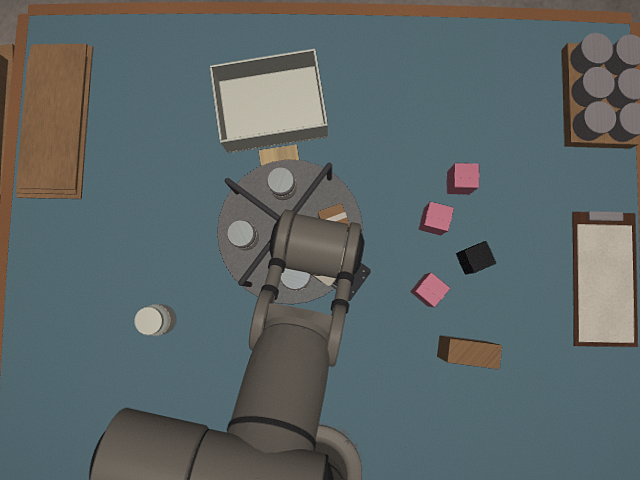

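Turntable follows; the carton has moved up to about (333,213) in the image, and all groceries are upright. I'll carry on along the arc.

{"fn": "jog_arm", "kwargs": {
  "series": [
    [-1,[-0.0035,0,0],[0,0,-0.025]],
    [-1,[-0.007,-0.001,0],[0,0,-0.06]],
    [-1,[-0.012,-0.001,0],[0,0,-0.105]],
    [-1,[-0.0175,-0.001,0],[0,0,-0.16]],
    [-1,[-0.023,-0.001,0],[0,0,-0.21]],
    [-1,[-0.0285,-0.0005,0],[0,0,-0.265]],
    [-1,[-0.034,0.0003,0],[0,0,-0.32]],
    [-1,[-0.0395,0.0013,0],[0,0,-0.375]],
    [-1,[-0.0448,0.0027,0],[0,0,-0.43]],
    [-1,[-0.05,0.0043,0],[0,0,-0.485]],
    [-1,[-0.0535,0.0055,0],[0,0,-0.52]],
    [-1,[-0.0555,0.0063,0],[0,0,-0.54]]
  ]
}}

```text
time: 4.52
tool_pos: [0.5178, -0.0305, 0.1375]
tool_rot: [-3.141, -0.001, 3.079]
contact_force: [-1.2, -2.0, 0.8]
opening: 0.0005
```

Run:
```python
from plan import *
s=status.observe();print(s['time'],s['tool_pos'],s['tool_rot'],s['opening'],s['contact_force'])
shot('top','t4.png')
a=np.degrees(s['tool_rot'][2]);a=(a%360)-270;print('bar angle by yaw',a,s['tool_pos']-pose(a,.0155,.138)[0])
rows([pose(a+k,.0155,.139) for k in (1.5,4,7,10,13,16,19,22,25,28,30,31)])
```

```text
4.5167 [ 0.51784268 -0.03047082  0.13749674] [-3.14142550e+00 -6.14852501e-04  3.07869550e+00] 0.0005069373239225556 [-1.22476313 -2.0336003   0.75782072]
bar angle by yaw -93.6037413035614 [-0.0004024   0.00035718 -0.00050326]
[-1, [np.float64(-0.0028), np.float64(-0.0007), np.float64(-0.0015)], [np.float64(-0.0), np.float64(-0.0), np.float64(-0.026)]]
[-1, [np.float64(-0.0072), np.float64(-0.0011), np.float64(-0.0015)], [np.float64(-0.0), np.float64(-0.0), np.float64(-0.07)]]
[-1, [np.float64(-0.0125), np.float64(-0.0014), np.float64(-0.0015)], [np.float64(-0.0), np.float64(-0.0), np.float64(-0.122)]]
[-1, [np.float64(-0.0178), np.float64(-0.0015), np.float64(-0.0015)], [np.float64(-0.0), np.float64(-0.0), np.float64(-0.174)]]
[-1, [np.float64(-0.023), np.float64(-0.0012), np.float64(-0.0015)], [np.float64(-0.0), np.float64(-0.0), np.float64(-0.227)]]
[-1, [np.float64(-0.0283), np.float64(-0.0007), np.float64(-0.0015)], [np.float64(-0.0), np.float64(-0.0), np.float64(-0.279)]]
[-1, [np.float64(-0.0336), np.float64(0.0001), np.float64(-0.0015)], [np.float64(-0.0), np.float64(-0.0), np.float64(-0.331)]]
[-1, [np.float64(-0.0387), np.float64(0.0012), np.float64(-0.0015)], [np.float64(-0.0), np.float64(-0.0), np.float64(-0.384)]]
[-1, [np.float64(-0.0439), np.float64(0.0025), np.float64(-0.0015)], [np.float64(-0.0), np.float64(-0.0), np.float64(-0.436)]]
[-1, [np.float64(-0.0489), np.float64(0.0041), np.float64(-0.0015)], [np.float64(-0.0), np.float64(-0.0), np.float64(-0.488)]]
[-1, [np.float64(-0.0522), np.float64(0.0053), np.float64(-0.0015)], [np.float64(-0.0), np.float64(-0.0), np.float64(-0.523)]]
[-1, [np.float64(-0.0539), np.float64(0.006), np.float64(-0.0015)], [np.float64(-0.0), np.float64(-0.0), np.float64(-0.541)]]
```

View pics/t4.png

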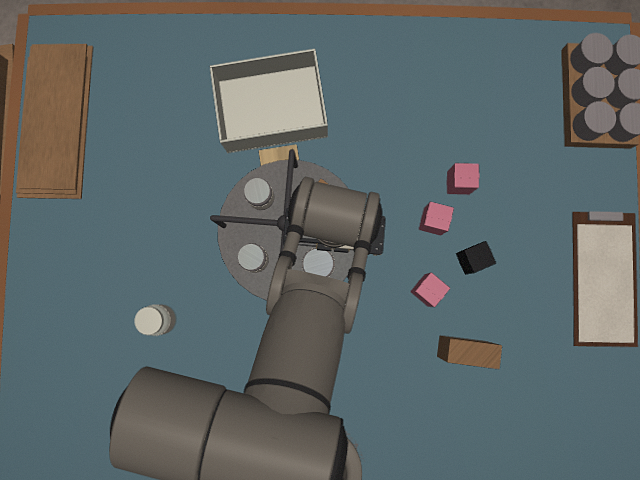

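Bars now point almost straight up (292,155) and left (215,219): about 50° turned, and the groceries still stand. Same arc again.

{"fn": "jog_arm", "kwargs": {
  "series": [
    [-1,[-0.0035,-0.0005,0],[0,0,-0.025]],
    [-1,[-0.007,-0.001,0],[0,0,-0.06]],
    [-1,[-0.012,-0.001,0],[0,0,-0.105]],
    [-1,[-0.0175,-0.001,0],[0,0,-0.16]],
    [-1,[-0.023,-0.001,0],[0,0,-0.21]],
    [-1,[-0.0285,-0.0005,0],[0,0,-0.265]],
    [-1,[-0.034,0.0003,0],[0,0,-0.32]],
    [-1,[-0.039,0.0013,0],[0,0,-0.375]],
    [-1,[-0.0442,0.0027,0],[0,0,-0.43]],
    [-1,[-0.0495,0.0043,0],[0,0,-0.485]],
    [-1,[-0.053,0.0055,0],[0,0,-0.52]],
    [-1,[-0.0548,0.0063,0],[0,0,-0.54]]
  ]
}}

```text
time: 5.57
tool_pos: [0.573, -0.0274, 0.1376]
tool_rot: [3.141, -0.0, -2.665]
contact_force: [-0.3, -2.2, -0.5]
opening: 0.0008
```

Run:
```python
from plan import *
from m import *
s=status.observe();print(s['time'],s['tool_pos'],s['tool_rot'],s['opening'],s['contact_force'])
d=shot('top','t5.png')
a=np.degrees(s['tool_rot'][2]);a=(a%360)-270;print('bar angle by yaw',a,s['tool_pos']-pose(a,.0155,.138)[0])
rows([pose(a+k,.0155,.138) for k in (1.5,4,7,10,13,16,19,22,25)])
P=cloud(d);reg=np.zeros((480,640),bool);reg[150:315,205:375]=1
for s,c,l in comps(reg&(P[...,2]>.11)&(P[...,2]<.13),200):
    q=np.median(P[l],0);print(s,c.round(1),q.round(4),np.degrees(np.arctan2(q[1]-.068,q[0]-.54)))
```

```text
5.5667 [ 0.57301621 -0.02742055  0.13756867] [ 3.14146292e+00 -1.56182610e-04 -2.66520714e+00] 0.0008450458206348681 [-0.27918273 -2.23032921 -0.5281805 ]
bar angle by yaw -62.70512059024952 [ 0.0009334   0.00055311 -0.00043133]
[-1, [np.float64(-0.0014), np.float64(-0.0004), np.float64(-0.0004)], [np.float64(-0.0), np.float64(0.0), np.float64(-0.026)]]
[-1, [np.float64(-0.0058), np.float64(-0.0009), np.float64(-0.0004)], [np.float64(-0.0), np.float64(0.0), np.float64(-0.069)]]
[-1, [np.float64(-0.0111), np.float64(-0.0012), np.float64(-0.0004)], [np.float64(-0.0), np.float64(0.0), np.float64(-0.122)]]
[-1, [np.float64(-0.0164), np.float64(-0.0012), np.float64(-0.0004)], [np.float64(-0.0), np.float64(0.0), np.float64(-0.174)]]
[-1, [np.float64(-0.0217), np.float64(-0.0009), np.float64(-0.0004)], [np.float64(-0.0), np.float64(0.0), np.float64(-0.226)]]
[-1, [np.float64(-0.0269), np.float64(-0.0004), np.float64(-0.0004)], [np.float64(-0.0), np.float64(0.0), np.float64(-0.279)]]
[-1, [np.float64(-0.0322), np.float64(0.0004), np.float64(-0.0004)], [np.float64(-0.0), np.float64(-0.0), np.float64(-0.331)]]
[-1, [np.float64(-0.0374), np.float64(0.0014), np.float64(-0.0004)], [np.float64(-0.0), np.float64(-0.0), np.float64(-0.383)]]
[-1, [np.float64(-0.0425), np.float64(0.0028), np.float64(-0.0004)], [np.float64(-0.0), np.float64(-0.0), np.float64(-0.436)]]
[230 199  27  27 564] [242.5 211.8] [0.568  0.1633 0.1203] 73.62855302291935
```

View pics/t5.png

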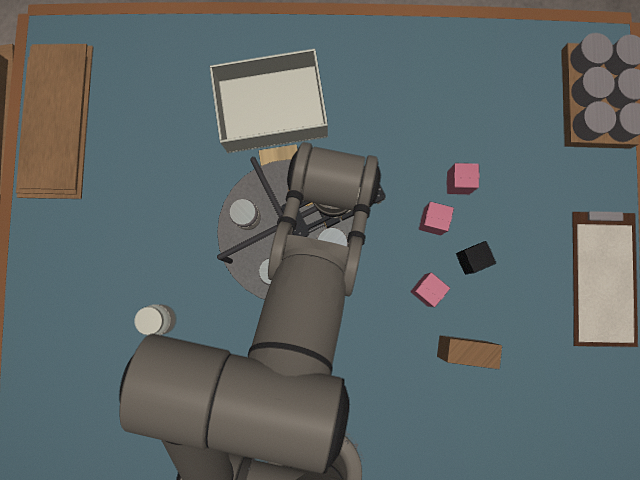

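Rotated 83° by the can now at (242,212) (-9.7° → 73.6°); 27° more needed. I'll go about 24°, then check.

{"fn": "jog_arm", "kwargs": {
  "series": [
    [-1,[-0.0035,-0.0005,0],[0,0,-0.025]],
    [-1,[-0.007,-0.001,0],[0,0,-0.06]],
    [-1,[-0.012,-0.001,0],[0,0,-0.105]],
    [-1,[-0.0175,-0.001,0],[0,0,-0.16]],
    [-1,[-0.023,-0.001,0],[0,0,-0.21]],
    [-1,[-0.0285,-0.0005,0],[0,0,-0.265]],
    [-1,[-0.0335,0.0003,0],[0,0,-0.32]],
    [-1,[-0.037,0.0011,0],[0,0,-0.36]],
    [-1,[-0.04,0.002,0],[0,0,-0.39]],
    [-1,[-0.042,0.0025,0],[0,0,-0.41]],
    [-1,[-0.042,0.0025,0],[0,0,-0.41]]
  ]
}}

```text
time: 6.53
tool_pos: [0.6094, -0.0058, 0.1377]
tool_rot: [-3.141, 0.0, -2.256]
contact_force: [0.2, 0.3, 0.7]
opening: 0.0009
```

```bash
cat > chk.py <<'E'
from plan import *
from m import *
import sys
s=status.observe();print(s['time'],s['tool_pos'],s['tool_rot'],s['contact_force'])
d=shot('top',sys.argv[1])
P=cloud(d);reg=np.zeros((480,640),bool);reg[150:315,205:375]=1
for nm,lo,hi in(('120',.11,.13),('tin',.07,.09)):
  for s,c,l in comps(reg&(P[...,2]>lo)&(P[...,2]<hi),200):
    q=np.median(P[l],0);e=q[:2]-C;print(nm,s,c.round(1),q.round(4),'r',np.hypot(*e).round(4),'ang',np.degrees(np.arctan2(e[1],e[0])).round(1))
E
python3 chk.py t6.png
```

```text
6.5333 [ 0.60942736 -0.00582135  0.13767677] [-3.14140142e+00  4.92816106e-04 -2.25560737e+00] [0.16206973 0.26096312 0.70445684]
120 [227 219  28  27 569] [240.3 231.5] [0.5264 0.1664 0.1204] r 0.0994 ang 97.9
```

View pics/t6.png

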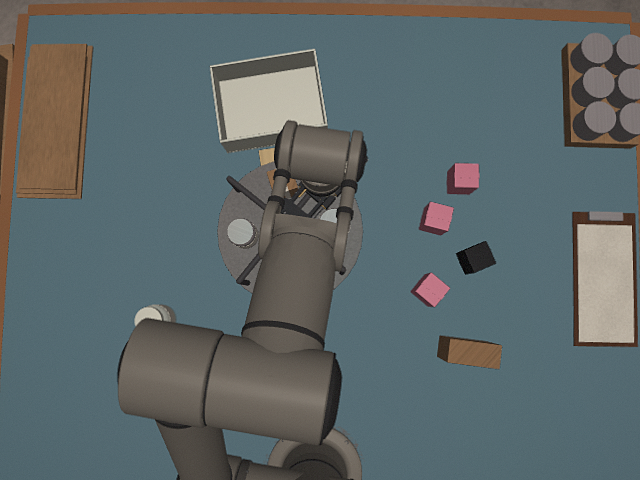

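107.6° turned; 2.6° (4.5 mm) is left. One small nudge, a hold, then back off.

{"fn": "jog_arm", "kwargs": {
  "series": [
    [-1,[-0.0015,0,0],[0,0,-0.01]],
    [-1,[-0.003,0,0],[0,0,-0.025]],
    [-1,[-0.0045,0,0],[0,0,-0.04]],
    [-1,[-0.005,0,0],[0,0,-0.045]],
    [-1,[-0.005,0,0],[0,0,-0.045]],
    [-1,[0,0,0],[0,0,-0.045]],
    [-1,[0.01,0,0],[0,0,-0.045]],
    [-1,[0.02,0,0],[0,0,-0.045]],
    [-1,[0.02,0,0],[0,0,-0.045]]
  ]
}}

```text
time: 7.33
tool_pos: [0.595, -0.0231, 0.1377]
tool_rot: [3.141, -0.001, -2.213]
contact_force: [0.7, -0.3, -0.0]
opening: 0.0007
```

```bash
python3 chk.py t7.png; python3 -c "
from h import *
shot('scene','s7.png')"
```

```text
7.3333 [ 0.59502957 -0.02314625  0.13773068] [ 3.14079115e+00 -8.04248929e-04 -2.21274637e+00] [ 0.70345546 -0.27618477 -0.00315923]
120 [264 165  23  32 455] [276.1 179.8] [0.6392 0.0934 0.1226] r 0.1024 ang 14.4
120 [227 221  28  27 569] [240.5 233.5] [0.5216 0.1657 0.1203] r 0.0994 ang 100.7
tin [325 210  23  22 285] [338.2 221.6] [ 0.5562 -0.0422  0.0787] r 0.1114 ang -81.7
```

View pics/s7.png

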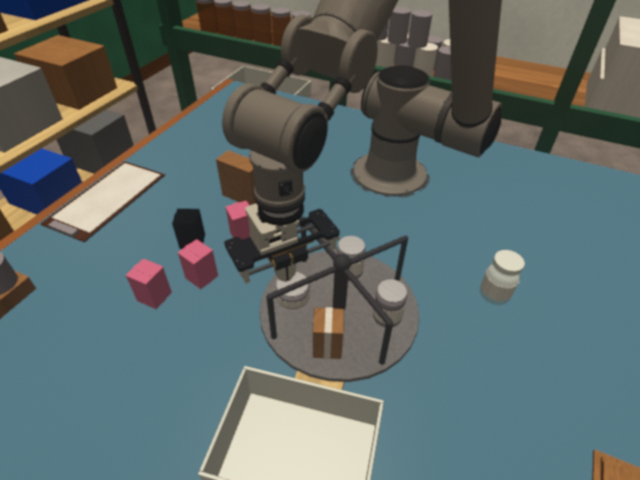

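Carton stands at (328,335), facing the tote, with everything upright. Lifting clear, then away to get an open view.

{"fn": "jog_arm", "kwargs": {
  "series": [
    [-1,[0,0,-0.015],[0,0,0]],
    [-1,[0,0,-0.04],[0,0,0]],
    [-1,[0,0,-0.07],[0,0,0]],
    [-1,[0,0,-0.1],[0,0,0]],
    [-1,[0,0,-0.12],[0,0,0]],
    [-1,[0,0,-0.13],[0,0,0]],
    [-1,[0,0,-0.13],[0,0,0]]
  ]
}}

```text
time: 8.02
tool_pos: [0.5975, -0.0216, 0.2702]
tool_rot: [-3.137, 0.002, -2.211]
contact_force: [-0.1, 0.1, 0.3]
opening: 0.0
```

{"fn": "jog_arm", "kwargs": {
  "series": [
    [-1,[0.02,-0.005,0],[0,0,0]],
    [-1,[0.05,-0.01,0],[0,0,0]],
    [-1,[0.08,-0.015,0],[0,0,0]],
    [-1,[0.11,-0.02,0],[0,0,0]],
    [-1,[0.14,-0.02,0],[0,0,0]],
    [-1,[0.17,-0.02,0],[0,0,0]],
    [-1,[0.19,-0.02,0],[0,0,0]],
    [-1,[0.2,-0.02,0],[0,0,0]],
    [-1,[0.2,-0.02,0],[0,0,0]]
  ]
}}

```text
time: 8.77
tool_pos: [0.4917, -0.195, 0.2664]
tool_rot: [3.139, -0.0, -2.214]
contact_force: [0.5, 0.2, 0.9]
opening: 0.0006
```

```bash
python3 chk.py t8.png
```

```text
8.7667 [ 0.49172546 -0.19500724  0.26639144] [ 3.13928490e+00 -3.64523278e-04 -2.21402476e+00] [0.48694029 0.24476233 0.91749448]
120 [264 164  32  33 657] [279.9 180.1] [0.6374 0.0855 0.1224] r 0.0989 ang 10.2
120 [227 220  28  28 564] [240.5 233.4] [0.5221 0.1657 0.1207] r 0.0993 ang 100.4
120 [281 259  28  28 579] [294.  272.7] [0.4414 0.05   0.1203] r 0.1002 ang -169.6
tin [318 207  32  31 732] [333.5 221.4] [ 0.5575 -0.0298  0.0782] r 0.0994 ang -79.9
```

View pics/t8.png

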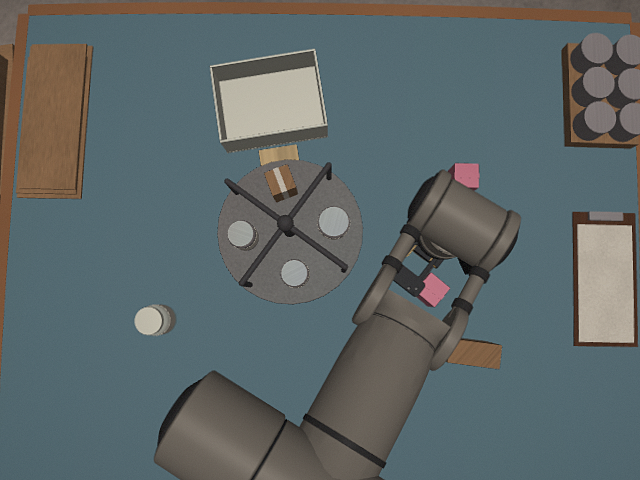

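Carton at 10.2°, radius 99 mm; the target is 10.3° at 100 mm. Nothing is disturbed and the arm is clear.

```bash
python3 -c "
from cell import job
print(job.hand_in())"
```

```text
the job is handed in; nothing more can be done
None
```

The carton now stands in front of the white tote, and the job is handed in. No verdict was reported.

I turned the turntable about 110° counter-clockwise, pushing gently on the side of one divider bar with the shut fingertips held above the groceries. After a last small nudge I backed off, lifted and moved the arm clear. The whole job took about 9 s.

**Carton:** the last top-camera check put it at 10.2° and 99 mm from the axis. The target measured about 10.3° at 100 mm, so it is within roughly 1–2 mm.

**Groceries:** both cans and the tin stood upright 99–100 mm from the axis.

**Bystanders:** the jar and packet look unmoved in the picture, though the arm hid part of the packet. I did not re-measure them.

**Turntable:** it was still in the last views. The contact force read at each stop stayed under about 3 N. No check failed or disagreed; some views mid-push were partly hidden by the arm, so I tracked the turn by a visible can.

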